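# Lay the tall parcel down, label up, against the back of the tray

## Robot

A 6-joint arm with a two-finger parallel gripper is mounted at the origin on the work surface. World frame = base frame: x ahead of the robot, y to its left, z up, the work surface at z = 0. Lengths are in mm, angles in rad, forces in N, time in s.
With the tool pointing down it reaches from about 350 to 875 mm from the base axis. Payload 4.2 kg.
Tool frame: the origin (TCP) lies midway between the tips of the shut fingers; the grasp point (between the pads) lies 19 mm behind it (arm.tcp_to_grasp is the distance from the TCP to the grasp point, in mm); z points along the fingers, y is the line along which they close (so a half turn about z gives the same grasp; the last joint's range is limited). The gripper opens to 85 mm and grips with 20 to 120 N. Pads are 22 mm wide; open, the fingers measure 114 mm over their backs; the gripper's body (76 mm by 85 mm) begins 54 mm behind the grasp point. The pads swing forward as they close: fully open they stand 13 mm farther back than shut.
Start: joints at [-0.947, 0.385, 0.008, 0, -1.194, -0.259], TCP at [222.99, -583.844, 200.912] pointing down, gripper open.
Joint ranges: [-3.14, 3.14], [-1.21, 2.06], [-1.07, 1.41], [-3.16, 2.05], [-2.99, -0.16], [-3.1, 3.1]. Speed limits (rad/s): [2.79, 2.79, 3.14, 3.14, 3.14, 3.14].

## Interface

Orientations are given as a unit quaternion [x, y, z, w].
In Python, from bench import arm, get_image gives the robot as it stands.
- The arm moves only by the tool drive_tool, never from a script. Its argument "deltas" is a list of rows, each a list of 2 entries, a list of its own where there are three numbers: the shift along the tool's x, y, z in cm, then the turn, a rotation vector about the tool's x, y, z in degrees. In form: [[[x, y, z], [ax, ay, az]], ...]. A call has 1 to 12 rows; each row shifts and turns the commanded pose from where the row before left it, along the tool's axes as they then stand; what a row does not reach is not made up. A row lasts 1/10 s, in which the tool goes at most 50 mm and 8.59 degrees, less where a joint would pass 70% of its speed; a pose out of reach is approached as far as the arm can. A call with a gripper value outside its range is refused whole. "claw" is the finger opening in cm, from 0 to 8.54, set as the call begins (left out, the last holds). The fingers move at their own pace and stop on an object; the grip force is fixed at half the most. Time passes only in rows, so rows that do not move let the fingers close. It gives the time, the measured TCP pose, the force, the opening and the grip force at its end, in the units of the state.
- arm.read_state(): the state, without advancing time (a new reading comes with each control period).
- get_image(name): name is "scene" or "side" or "wrist"; returns a dict with "img" (420x560x3 uint8, red, green, blue), "fx", "fy", "cx", "cy" (pixels), "eye" and "orientation" of the camera in the world; the wrist camera has in their place "mount" (4x4, takes a point from camera to tool coordinates, whose origin is the TCP and whose axes are the flange's). Camera axes: x right, y down, z forward; pixel columns grow to the right and rows downward; lengths in mm; the calibration is good to about 2 mm. A picture is of the moment at which its call begins: read the wrist's pose just before it. There is no depth.
- arm.job_done(): hands the job in; it is judged then, once.
The state is a dict: "clock": time; "joints": joint angles; "joint_vel": joint speeds; "joint_efforts": joint torques, N m; "position": TCP position; "ee_rot": TCP orientation; "contact_force": force on the tool from outside, world axes, zero at the start; "wrist_torque": the same for the moment, N m; "gripper_width": finger opening in mm; "grasp_force": force on a finger pad.
Only numpy, scipy, OpenCV 4.12 (cv2) and the standard library are available. Lean on these libraries where they do the work, as an engineer would, in place of code of your own. Each camera call takes 0.05 s, during which the arm holds its last target. There are 200 camera calls.

## Task

In the parcel tray the tallest carton stands on end with its address label towards the tray's open front. Push it over, away from its label, so that it lies flat with the label facing up, then push it along the tray until the end that was its top sits flush and square against the tray's backboard. Only push it: do not lift or carry anything, and leave the two other parcels standing where they are and everything else on the table undisturbed.

Things in the scene. Friction and masses are not known exactly. Their poses are not given: they have to be found in the camera images.
- tray: fixed plywood parcel tray, 310 mm deep (x) by 500 mm wide (y); place and yaw vary. Origin: centre of its underside, on the table; z up. Floor 18 mm above the table. +x points from the open front edge (x = -155 mm, no rim) to the backboard: inner face at x = +140 mm, top 68 mm above the table. Side cheeks: inner faces at y = +-238 mm, tops 43 mm above the table
- tray_stop (a point): point on the tray floor at the foot of the backboard's inner face, mid width; axes as the tray's (+x into the backboard)
- carton: loose tall cardboard carton, 60 (x) by 80 (y) by 170 mm (z, its height as it stands), 0.2 to 0.4 kg. Origin: centre of its bottom face; +z to its top. White label with dark lines on its -x face, folded over the top edge as a white strip. Starts standing on the tray floor in the row of three parcels near the front, in any place, label to the open front within 0.2 rad
- carton_center (a point): centre of the tall carton; axes as the carton's. Pushed high on the label face (100 mm or more above the tray floor) the carton tips about its far bottom edge, falls by itself once past about 0.34 rad, and lands a few cm short of the backboard with its bottom face towards the open front
- carton_top (a point): centre of the tall carton's top face (170 mm from the origin along its z); this is the end that must finish against the backboard; axes as the carton's
- small_carton: loose low cardboard carton, 60 by 75 mm and 85 mm high, standing on the tray floor in the same row (places are about 140 mm apart, which is which varies). Origin: centre of its underside, z up. Must stay standing in place
- tube: loose short upright mailing tube with white end caps, 61 mm diameter, 85 mm high, standing on the tray floor in the same row. Origin: centre of its underside, z up. Must stay standing in place
- tape_roll: bystander: roll of packing tape lying flat on the table left of the tray, 100 mm across, 48 mm high. Origin: centre of its underside
- mug: bystander: white mug, 80 mm across, 90 mm high, on the table left of the tray. Origin: centre of its underside
- stamp: bystander: wooden hand stamp, 40 mm across, 78 mm high, on the table right of the tray. Origin: centre of its underside
- notepad: bystander: white notepad lying on the table right of the tray, 150 by 100 by 15 mm. Origin: centre of its underside
Things that resemble listed ones, but are neither listed nor needed, are in the scene too. What is shaped like the tube but orange or red is not meant.

How it is judged:
By the outcome, as a careful person would: the job done as asked, in the order asked, and still so for the second after the job is handed in, with the robot touching nothing.
It also fails if it takes over 40 s, if anything falls off the work surface, if the arm or the gripper's body presses on something with over 40 N, if the wrist force passes 120 N, or if a joint passes its speed limit or range.

## Working session

There is one attempt and no reset: what is moved stays moved. The work goes in short steps, Python scripts to look and compute and a tool call to move; the robot and the scene stay as the last step left them, time stands still between calls to the robot, and variables do not carry over. Pictures are saved under pics/ and viewed, at most 10 in all, crops included, and the job is handed in when it is done.

Besides the shell and the picture viewer there is one more tool, called after "Emit:" by a JSON object that holds its "name" and its "arguments", one argument or row to a line. drive_tool: Moves the arm, as the interface text tells. Its arguments: {"type":"object","properties":{"deltas":{"type":"array"},"claw":{"type":"number"}},"required":["deltas"]}

```bash
mkdir -p pics; cat > h.py <<'E'
import numpy as np, cv2
from scipy.spatial.transform import Rotation as R
from bench import arm, get_image
def snap(name,f):
    d=get_image(name); cv2.imwrite('pics/'+f,cv2.cvtColor(d['img'],cv2.COLOR_RGB2BGR)); return d
def ray(d,u,v):
    return R.from_quat(d['orientation']).apply([(u-d['cx'])/d['fx'],(v-d['cy'])/d['fy'],1.])
def onz(d,u,v,z):
    r=ray(d,u,v); e=np.array(d['eye']); return e+r*(z-e[2])/r[2]
def proj(d,P):
    p=R.from_quat(d['orientation']).inv().apply(np.atleast_2d(P)-np.array(d['eye'])); return np.c_[d['fx']*p[:,0]/p[:,2]+d['cx'],d['fy']*p[:,1]/p[:,2]+d['cy']]
E
python3 - <<'E'
from h import *
import pickle
for n in('scene','side'):
    d=snap(n,n+'0.png'); print(n,d['eye'],d['orientation'],d['fx'],d['cx'],d['cy']); pickle.dump(d,open(n+'.pkl','wb'))
s=arm.read_state(); print(s['position'],s['ee_rot'],s['clock'])
E
```

```text
scene [1084.06410216 -669.22065771  897.90842396] [ 0.85491427  0.31779467 -0.14264804 -0.38442123] 411.88887691152 273.8367292839709 215.08667892289185
side [-100.72279458  637.05084294  927.73454134] [-0.325683    0.85831685 -0.36661541  0.15104937] 474.17947002695564 282.5308753556349 205.08378103883942
[ 222.77752947 -583.33318875  199.93819594] [-1.81309232e-01  9.83425663e-01  9.37385817e-04 -2.23685322e-04] 0.1
```

View pics/scene0.png

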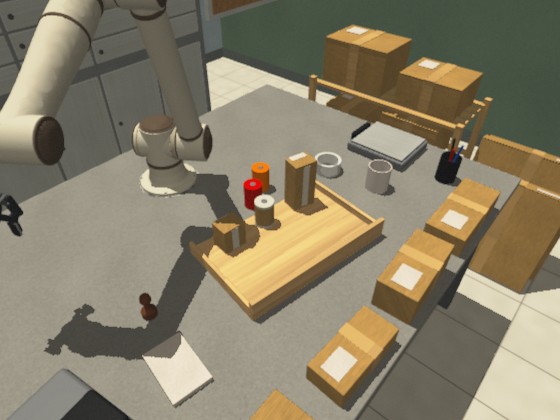

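View pics/side0.png

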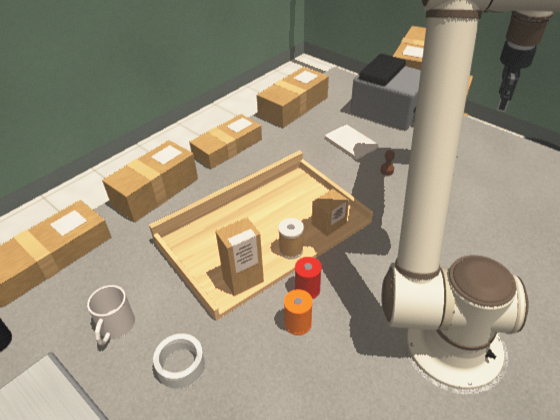

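The tall carton is the leftmost parcel (side ~(242,258), scene ~(300,182)). The tube is in the middle and the small carton on the right. Red and orange cans stand in front of the tray. I'll enlarge both views to pick corners.

```bash
python3 - <<'E'
import cv2
a=cv2.imread('pics/side0.png')[145:325,145:380]; cv2.imwrite('pics/c1.png',cv2.resize(a,None,fx=3.3,fy=3.3,interpolation=2))
a=cv2.imread('pics/scene0.png')[145:315,185:390]; cv2.imwrite('pics/c2.png',cv2.resize(a,None,fx=3.5,fy=3.5,interpolation=2))
E
```

```text
(no output)
```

View pics/c1.png

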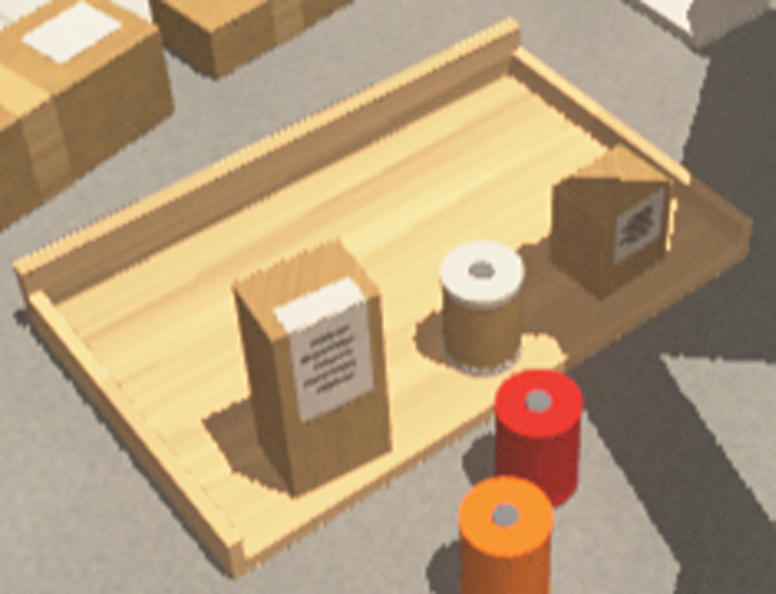

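View pics/c2.png

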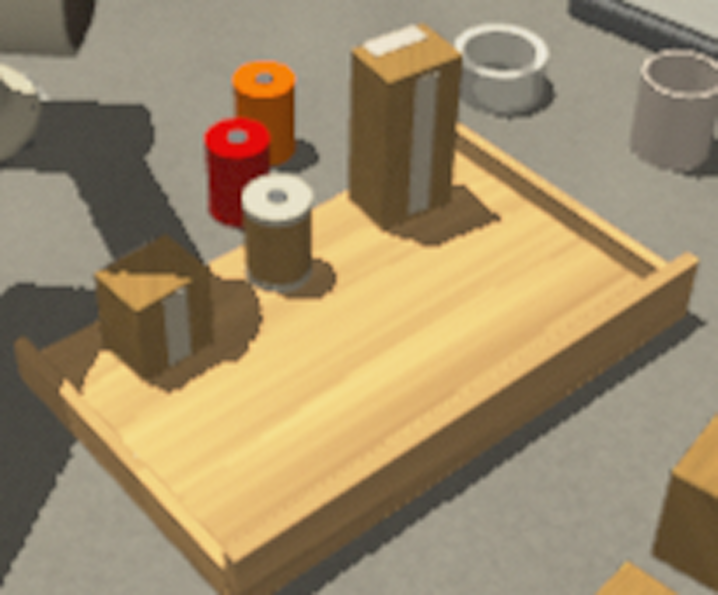

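```bash
cat > fit.py <<'E'
from h import *
import pickle
from scipy.optimize import least_squares
S=pickle.load(open('side.pkl','rb')); C=pickle.load(open('scene.pkl','rb'))
s=lambda u,v:(u/3.3+145,v/3.3+145); c=lambda u,v:(u/3.5+185,v/3.5+145)
def fit(obs,z0,g):
    def pts(p,L): 
        return np.c_[(R.from_euler('z',p[2]).apply(L))[:,:2]+p[:2],np.array(L)[:,2]+z0]
    def res(p): return np.concatenate([(proj(d,pts(p,np.array([l],float)))-np.array([q])).ravel() for d,l,q in obs])
    r=least_squares(res,g,loss='soft_l1',x_scale=[10,10,.1]); print(r.x.round(3)); print(res(r.x).reshape(-1,2).round(1).tolist()); return r.x
if __name__=='__main__':
    T=fit([(S,(-155,250,0),s(233,577)),(S,(-155,238,43),s(243,543)),(S,(-155,250,43),s(230,543)),(S,(155,250,68),s(15,265)),(S,(155,-250,68),s(515,20)),(S,(140,-250,68),s(520,42)),(S,(140,-238,18),s(512,75)),(S,(-155,-250,43),s(750,218)),(S,(-155,-250,0),s(748,243)),
     (C,(155,250,68),c(697,258)),(C,(155,250,0),c(690,312)),(C,(-155,-250,43),c(20,340))],0,[550,0,0])
    K=fit([(S,(-30,40,170),s(273,338)),(S,(-30,-40,170),s(380,293)),(S,(30,-40,170),s(338,242)),(S,(30,40,170),s(235,285)),(S,(-30,40,0),s(297,497)),(S,(-30,-40,0),s(390,455)),
     (C,(30,-40,170),c(388,85)),(C,(30,40,170),c(462,60)),(C,(-30,40,170),c(425,25)),(C,(-30,-40,170),c(350,52)),(C,(30,-40,0),c(395,232)),(C,(30,40,0),c(455,207)),(C,(-30,-40,0),c(352,188))],18,[500,150,0])
    tt=lambda xy:(R.from_euler('z',-T[2]).apply([xy[0]-T[0],xy[1]-T[1],0])[:2]).round(1)
    print('carton in tray',tt(K[:2]),K[2]-T[2])
    tube=(onz(S,*s(481,270),103)+onz(C,*c(277,197),103))/2
    print('tube',tube,tt(tube[:2]), onz(S,*s(481,270),103),onz(C,*c(277,197),103))
    for n,a,b,h in(('red',s(538,401),c(237,136),85),('orange',s(505,515),c(264,78),85)): print(n,onz(S,*a,h).round(),onz(C,*b,h).round())
    print('small front-left top corner',onz(S,*s(553,185),103).round(),onz(C,*c(97,272),103).round())
E
python3 fit.py
```

```text
[ 5.39061e+02  2.92750e+01 -1.75000e-01]
[[0.6, 1.2], [-0.1, -2.3], [-0.8, 0.6], [-1.0, -1.0], [-1.3, -1.5], [0.3, -5.8], [-0.4, -1.1], [1.2, -0.1], [0.0, 3.7], [0.8, -0.8], [-1.1, -0.1], [-2.2, -0.6]]
[ 4.55308e+02  1.88926e+02 -3.05000e-01]
[[-1.1, 0.0], [0.1, -1.0], [0.0, -2.2], [-1.6, -1.6], [-1.0, 0.5], [0.9, -1.2], [-0.0, -1.8], [0.5, -2.6], [-0.2, -1.7], [-0.1, -1.9], [-3.9, -0.8], [-1.1, -1.9], [-1.6, 1.8]]
carton in tray [-110.3  142.6] -0.12957668971754946
tube [434.11229362  40.0081568  103.        ] [-105.2   -7.7] [432.08409092  42.19345522 103.        ] [436.14049632  37.82285838 103.        ]
red [331.  98.  85.] [334.  96.  85.]
orange [287. 184.  85.] [291. 181.  85.]
small front-left top corner [450. -63. 103.] [ 389. -129.  103.]
```

Emit:
{"name": "drive_tool", "arguments": {
  "deltas": [
    [[0,0,0],[0,0,7.7]],
    [[0,0,0],[0,0,7.7]],
    [[0,0,0],[0,0,7.7]],
    [[0,0,0],[0,0,7.7]],
    [[0,0,0],[0,0,7.7]],
    [[-1.5,4,0],[0,0,0]],
    [[-1.5,4,0],[0,0,0]],
    [[-1.5,4,0],[0,0,0]],
    [[-1.5,4,0],[0,0,0]],
    [[-1.5,4,0],[0,0,0]],
    [[-1.5,4,0],[0,0,0]],
    [[-1.5,4,0],[0,0,0]]
  ],
  "claw": 4
}}

```text
clock: 1.3
position: [408.3, -347.0, 200.6]
ee_rot: [0.153, 0.988, 0.0, -0.0]
contact_force: [0.5, -0.7, 0.2]
gripper_width: 39.8
grasp_force: 0.0
```

```bash
cat >> h.py <<'E'
def to(xyz):
    s=arm.read_state(); q=R.from_quat(s['ee_rot']); print('t',s['clock'],'at',s['position'].round(1) if hasattr(s['position'],'round') else s['position'],'yaw of -x',np.arctan2(*(-q.as_matrix()[:2,0][::-1])),'w',s['gripper_width'])
    print('tool delta',q.inv().apply(np.array(xyz)-s['position']).round(1))
E
python3 -c "
from h import *
to([380,0,200])
print(get_image('wrist')['mount'].round(2))"
```

```text
t 1.3 at [ 408.3 -347.   200.6] yaw of -x -0.30725470120492476 w 39.84914098637093
tool delta [131.9 322.2   0.8]
[[-0.000e+00 -9.500e-01 -3.000e-01  7.725e+01]
 [ 1.000e+00  0.000e+00 -0.000e+00 -1.500e-01]
 [ 0.000e+00 -3.000e-01  9.500e-01 -1.742e+02]
 [ 0.000e+00  0.000e+00  0.000e+00  1.000e+00]]
```

Emit:
{"name": "drive_tool", "arguments": {
  "deltas": [
    [[1.7,4,0],[0,0,0]],
    [[1.7,4,0],[0,0,0]],
    [[1.7,4,0],[0,0,0]],
    [[1.7,4,0],[0,0,0]],
    [[1.7,4,0],[0,0,0]],
    [[1.7,4,0],[0,0,0]],
    [[1.7,4,0],[0,0,0]],
    [[1.7,4,0],[0,0,0]],
    [[1.3,4,0],[0,0,0]],
    [[1.3,4,0],[0,0,0]],
    [[1.3,4,0],[0,0,0]],
    [[0,0,0],[0,0,0]]
  ]
}}

```text
clock: 2.55
position: [374.1, 127.3, 200.9]
ee_rot: [0.15, 0.989, 0.0, 0.0]
contact_force: [-0.0, -1.4, 0.5]
gripper_width: 40.2
grasp_force: 0.0
```

```bash
python3 -c "
from h import *
to([379,213,155])
snap('wrist','w1.png')"
```

```text
t 2.55 at [374.1 127.3 200.9] yaw of -x -0.30123679950912136 w 40.23398469780452
tool delta [20.8 83.2 46. ]
```

View pics/w1.png

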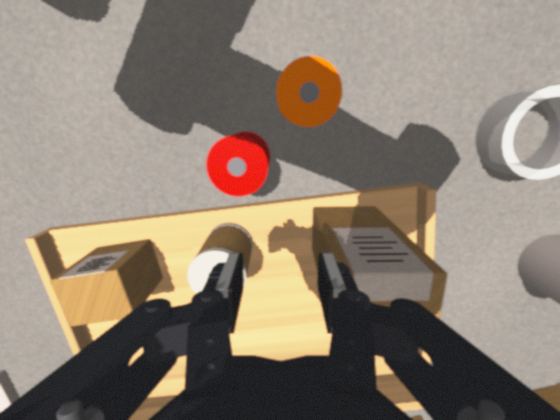

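The wrist view shows the carton's label face parallel to the finger line: bottom edge about (314,208)–(417,207), top front edge about (330,303)–(442,303). Its middle is right of the tool. I'll check those corners, then close in.

```bash
python3 -c "
from h import *
s=arm.read_state(); d=get_image('wrist'); M=d['mount']; q=R.from_quat(s['ee_rot'])
e=q.apply(M[:3,3])+s['position']
def on(u,v,z):
    r=q.apply(M[:3,:3]@[(u-d['cx'])/d['fx'],(v-d['cy'])/d['fy'],1]); return e+r*(z-e[2])/r[2]
print(on(314,208,18).round(),on(442,303,188).round())
K=np.array([454,189.5]);
f=lambda x,y:(K+R.from_euler('z',-.303).apply([x,y,0])[:2]).round()
print('fit',f(-30,-40),f(-30,40)); print('standoff',f(-75,0),'push end',f(25,0)); to([*f(-75,0),152])
"
```

```text
[417. 156.  18.] [461. 224. 188.]
fit [413. 160.] [437. 237.]
standoff [382. 212.] push end [478. 182.]
t 2.65 at [373.4 124.2 200.5] yaw of -x -0.3049137882431712 w 40.168148034774546
tool delta [18.2 86.4 48.4]
```

Emit:
{"name": "drive_tool", "arguments": {
  "deltas": [
    [[0.6,2.9,0],[0,0,0]],
    [[0.6,2.9,0],[0,0,0]],
    [[0.6,2.9,0],[0,0,0]],
    [[0,0,2.4],[0,0,0]],
    [[0,0,2.4],[0,0,0]],
    [[0,0,0],[0,0,0]],
    [[-1.2,0,0],[0,0,0]],
    [[-1.2,0,0],[0,0,0]],
    [[-1.2,0,0],[0,0,0]],
    [[-1.2,0,0],[0,0,0]],
    [[-1.2,0,0],[0,0,0]]
  ]
}}

```text
clock: 3.75
position: [444.9, 195.1, 158.3]
ee_rot: [0.152, 0.988, 0.003, 0.004]
contact_force: [0.0, -0.2, 1.2]
gripper_width: 40.0
grasp_force: 0.0
```

```bash
python3 -c "
from h import *
to([478,182,152])"
```

```text
t 3.75 at [444.9 195.1 158.3] yaw of -x -0.3060375940779663 w 40.03603007493862
tool delta [-35.4  -2.6   6.5]
```

Emit:
{"name": "drive_tool", "arguments": {
  "deltas": [
    [[-1,0,0],[0,0,0]],
    [[-1,0,0],[0,0,0]],
    [[-1,0,0],[0,0,0]],
    [[0,0,0],[0,0,0]],
    [[0,0,0],[0,0,0]],
    [[0,0,0],[0,0,0]],
    [[0,0,0],[0,0,0]]
  ]
}}

```text
clock: 4.45
position: [468.5, 184.9, 152.8]
ee_rot: [0.153, 0.988, -0.0, -0.0]
contact_force: [0.3, -0.0, 0.5]
gripper_width: 40.1
grasp_force: 0.0
```

```bash
python3 -c "
from h import *
to([380,212,200])
snap('side','s2.png')"
```

```text
t 4.45 at [468.5 184.9 152.8] yaw of -x -0.30658279542546135 w 40.071595623146585
tool delta [ 92.6  -0.9 -47.1]
```

View pics/s2.png

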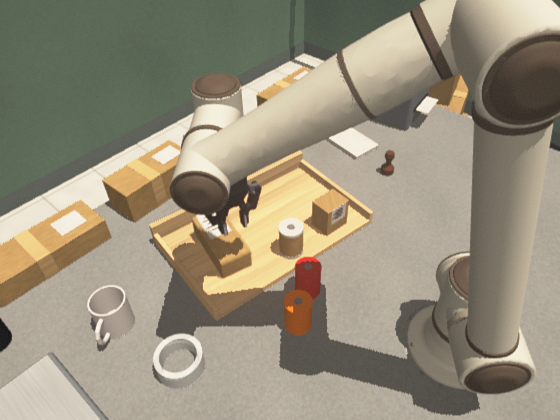

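The carton has fallen flat, label up, with its bottom end at about (235,262) and the other parcels still standing. I'll back off, turn to the tray's yaw and look with the wrist camera.

Emit:
{"name": "drive_tool", "arguments": {
  "deltas": [
    [[2.5,0,0],[0,0,0]],
    [[3,0,0],[0,0,0]],
    [[3,0,0],[0,0,0]],
    [[1,0,0],[0,0,-7.5]],
    [[0,0,0],[0,0,0]],
    [[0,0,0],[0,0,0]],
    [[0,0,0],[0,0,0]]
  ]
}}

```text
clock: 5.2
position: [378.9, 213.6, 153.0]
ee_rot: [0.089, 0.996, 0.0, 0.0]
contact_force: [0.2, -0.6, -0.3]
gripper_width: 40.4
grasp_force: 0.0
```

```bash
python3 -c "
from h import *
import pickle
to([380,212,200])
s=arm.read_state()
d=snap('wrist','w2.png'); M=d['mount']; q=R.from_quat(s['ee_rot'])
d['eye']=q.apply(M[:3,3])+s['position']; d['orientation']=(q*R.from_matrix(M[:3,:3])).as_quat(); pickle.dump(d,open('w2.pkl','wb'))"
```

```text
t 5.2 at [378.9 213.6 153. ] yaw of -x -0.17834938531176767 w 40.40522645160039
tool delta [ -1.4  -1.4 -47. ]
```

View pics/w2.png

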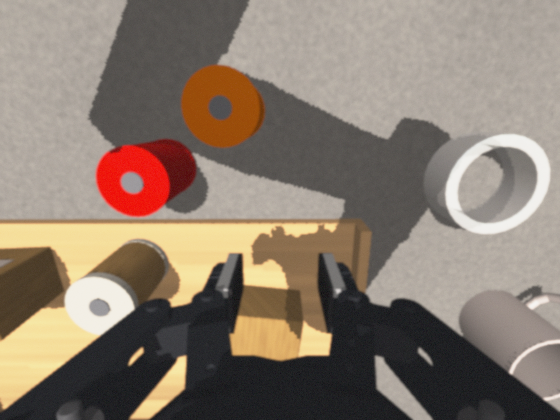

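Tray front edge is level in the image at v≈220, so the tool yaw matches the tray. The carton's bottom face spans (243,286)–(302,291) at the floor, with its top edge at v≈315–320. Its left corner is hidden behind a finger.

```bash
python3 -c "
from h import *
import pickle
d=pickle.load(open('w2.pkl','rb')); T=[539,29.3,-.177]
tt=lambda p:R.from_euler('z',-T[2]).apply([p[0]-T[0],p[1]-T[1],0])[:2].round(1)
for n,u,v,z in(('floorR',302,291,18),('floorL',245,286,18),('topR',302,320,78),('topL',243,314,78),('front',200,220,18),('cheek',350,225,43)): print(n,tt(onz(d,u,v,z)))
s=arm.read_state(); print('tcp',tt(s['position']))
"
```

```text
floorR [-66.6 179. ]
floorL [-73.6 110. ]
topR [-71.8 174.7]
topL [-79.  115.1]
front [-158.2   62.7]
cheek [-161.4  224.9]
tcp [-190.   153.1]
```

Emit:
{"name": "drive_tool", "arguments": {
  "deltas": [
    [[-3.7,-1,0],[0,0,0]],
    [[-3.7,-0.9,0],[0,0,0]],
    [[0,0,2.8],[0,0,0]],
    [[0,0,2.8],[0,0,0]],
    [[0,0,2.8],[0,0,0]],
    [[0,0,2.8],[0,0,0]],
    [[0,0,0],[0,0,0]],
    [[-1,0,0],[0,0,0]],
    [[-1,0,0],[0,0,0]],
    [[-1,0,0],[0,0,0]],
    [[-0.8,0,0],[0,0,0]],
    [[-0.8,0,0],[0,0,0]]
  ]
}}

```text
clock: 6.45
position: [493.5, 173.4, 41.4]
ee_rot: [0.088, 0.996, 0.0, -0.0]
contact_force: [-2.8, -0.0, 2.2]
gripper_width: 40.2
grasp_force: 1.5
```

```bash
cat >> h.py <<'E'
T=[539,29.3,-.177]
tt=lambda p:R.from_euler('z',-T[2]).apply([p[0]-T[0],p[1]-T[1],0])[:2].round(1)
def st(): s=arm.read_state(); print(s['clock'],'tray xy',tt(s['position']),'z',s['position'][2],'F tray',R.from_euler('z',-T[2]).apply(s['contact_force']).round(1),s['gripper_width'])
E
python3 -c "
from h import *
st()"
```

```text
6.45 tray xy [-70.1 133.8] z 41.43119738060798 F tray [-2.8 -0.5  2.2] 40.22812294828856
```

Contact made, pushing at about 3 N. I'll go on slowly to the backboard.

Emit:
{"name": "drive_tool", "arguments": {
  "deltas": [
    [[-0.5,0,0],[0,0,0]],
    [[-0.5,0,0],[0,0,0]],
    [[-0.5,0,0],[0,0,0]],
    [[-0.5,0,0],[0,0,0]],
    [[-0.5,0,0],[0,0,0]],
    [[0,0,0],[0,0,0]]
  ]
}}

```text
clock: 7.05
position: [519.0, 169.6, 40.9]
ee_rot: [0.088, 0.996, 0.0, 0.001]
contact_force: [-0.6, 0.2, 0.4]
gripper_width: 40.4
grasp_force: 0.1
```

```bash
python3 -c "
from h import *
st()"
```

```text
7.05 tray xy [-44.4 134.6] z 40.91826233465015 F tray [-0.6  0.1  0.4] 40.3731039896107
```

Emit:
{"name": "drive_tool", "arguments": {
  "deltas": [
    [[-0.3,0,0],[0,0,0]],
    [[-0.3,0,0],[0,0,0]],
    [[0,0,0],[0,0,0]]
  ]
}}

```text
clock: 7.35
position: [522.5, 168.4, 40.7]
ee_rot: [0.088, 0.996, -0.0, -0.001]
contact_force: [-5.8, 2.7, 2.7]
gripper_width: 40.2
grasp_force: 3.1
```

Emit:
{"name": "drive_tool", "arguments": {
  "deltas": [
    [[-0.3,0,0],[0,0,0]],
    [[0,0,0],[0,0,0]]
  ]
}}

```text
clock: 7.55
position: [522.6, 168.2, 40.6]
ee_rot: [0.088, 0.996, -0.001, -0.004]
contact_force: [-14.4, 6.1, 7.4]
gripper_width: 40.1
grasp_force: 7.9
```

Emit:
{"name": "drive_tool", "arguments": {
  "deltas": [
    [[-0.2,0,0],[0,0,0]],
    [[0,0,0],[0,0,0]]
  ]
}}

```text
clock: 7.75
position: [522.6, 168.1, 40.6]
ee_rot: [0.088, 0.996, -0.001, -0.005]
contact_force: [-20.3, 10.0, 12.2]
gripper_width: 40.3
grasp_force: 11.1
```

Hard stop at tray x ≈ -40.6, and -40 was expected for flush. I'll back off, raise and check.

Emit:
{"name": "drive_tool", "arguments": {
  "deltas": [
    [[0.5,0,0],[0,0,0]],
    [[1.5,0,0],[0,0,0]],
    [[2.5,0,0],[0,0,0]],
    [[2.5,0,0],[0,0,0]],
    [[0,0,-4],[0,0,0]],
    [[0,0,-4],[0,0,0]],
    [[0,0,-4],[0,0,0]],
    [[0,0,-4],[0,0,0]],
    [[0,-4,-3],[0,0,0]],
    [[0,-4,-3],[0,0,0]],
    [[0,-3,0],[0,0,0]],
    [[0,0,0],[0,0,0]]
  ]
}}

```text
clock: 8.95
position: [440.8, 69.5, 262.8]
ee_rot: [0.089, 0.996, 0.001, 0.002]
contact_force: [0.4, 0.5, -0.6]
gripper_width: 39.9
grasp_force: 0.0
```

```bash
python3 -c "
from h import *
import pickle
st()
s=arm.read_state()
d=get_image('wrist'); M=d['mount']; q=R.from_quat(s['ee_rot'])
d['eye']=q.apply(M[:3,3])+s['position']; d['orientation']=(q*R.from_matrix(M[:3,:3])).as_quat(); pickle.dump(d,open('w3.pkl','wb'))
e=get_image('scene'); pickle.dump(e,open('scene3.pkl','wb'))
a=cv2.resize(e['img'][130:320,185:400],None,fx=1.9,fy=1.9,interpolation=2); b=np.zeros((420,420,3),np.uint8); b[:a.shape[0],:a.shape[1]]=a
b=b[:, :a.shape[1]]; w=d['img']
o=np.hstack([w[:,160:], b])[:, :800]; print(o.shape); cv2.imwrite('pics/w3.png',o[...,::-1])"
```

```text
8.95 tray xy [-103.7   22.3] z 262.7854534783513 F tray [ 0.3  0.6 -0.6] 39.93931292581611
(420, 800, 3)
```

View pics/w3.png

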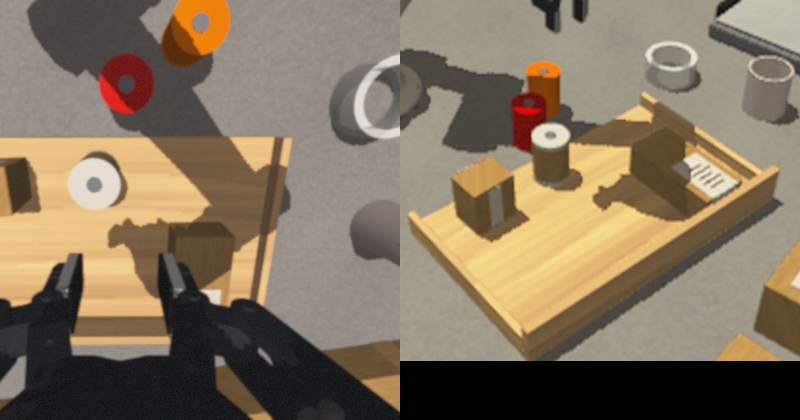

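The carton lies label up at the backboard and the other parcels still stand. Fingers hide part of it, so I'll move the camera forward for a clear check of squareness.

Emit:
{"name": "drive_tool", "arguments": {
  "deltas": [
    [[-4,0.5,-0.5],[0,0,0]],
    [[-4,0.5,-0.5],[0,0,0]],
    [[-4,0.5,-0.5],[0,0,0]],
    [[-4,0.5,-0.5],[0,0,0]],
    [[-4,0.5,-0.5],[0,0,0]],
    [[-4,0.5,-0.5],[0,0,0]],
    [[0,0,0],[0,0,0]],
    [[0,0,0],[0,0,0]],
    [[0,0,0],[0,0,0]]
  ]
}}

```text
clock: 9.95
position: [681.5, 59.5, 290.4]
ee_rot: [0.088, 0.996, -0.0, -0.0]
contact_force: [0.5, -0.6, -0.1]
gripper_width: 40.0
grasp_force: 0.0
```

```bash
python3 -c "
from h import *
import pickle
st()
s=arm.read_state()
d=get_image('wrist'); M=d['mount']; q=R.from_quat(s['ee_rot'])
d['eye']=q.apply(M[:3,3])+s['position']; d['orientation']=(q*R.from_matrix(M[:3,:3])).as_quat(); pickle.dump(d,open('w4.pkl','wb'))
o=cv2.resize(d['img'][80:380,180:560],None,fx=2,fy=2,interpolation=2); print(o.shape); cv2.imwrite('pics/w4.png',o[...,::-1])"
```

```text
9.95 tray xy [135.   54.9] z 290.40730317112565 F tray [ 0.6 -0.5 -0.1] 40.04632240072062
(600, 760, 3)
```

View pics/w4.png

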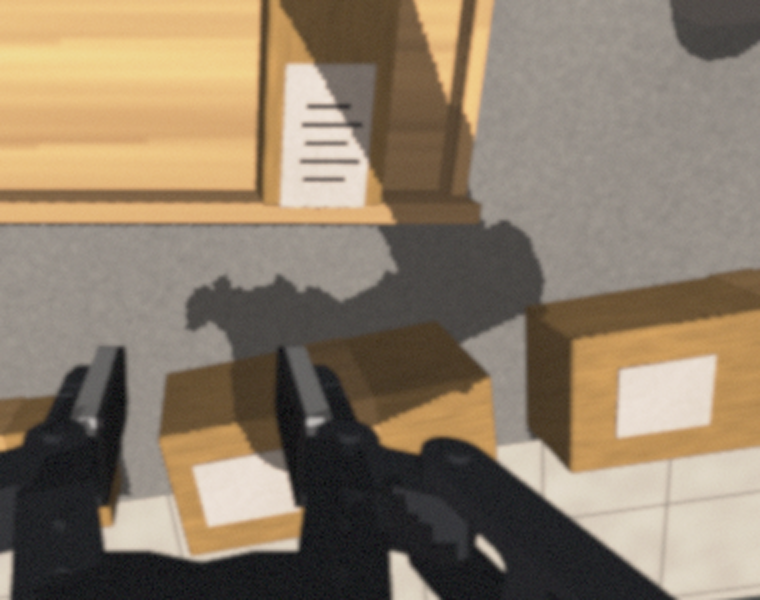

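The label is up and its end edge, (280,204)–(366,207) in the crop, is at the backboard edge with only a slight tilt. I'll quantify the tilt.

```bash
python3 -c "
from h import *
import pickle
d=pickle.load(open('w4.pkl','rb'))
g=cv2.cvtColor(d['img'],cv2.COLOR_RGB2GRAY).astype(float); im=d['img'].astype(float)
P=lambda u,v,z:tt(onz(d,u/2+180,v/2+80,z))
for n,a in(('label far L',(280,204)),('far R',(366,207)),('near L',(287,64)),('near R',(377,66)),('cartonL',(263,200)),('cartonL near',(270,10))): print(n,P(*a,78))
# subpixel edges: near label edge & backboard outer top edge, darkest gradients along columns
def edge(cols,v0,v1,sgn,z,ch=2):
    q=[]
    for u in cols:
        p=cv2.GaussianBlur(im[...,ch],(0,0),1)[:,u]; gr=sgn*np.diff(p)[v0:v1]; k=int(gr.argmax())
        if 0<k<len(gr)-1: k=k+.5*(gr[k-1]-gr[k+1])/(gr[k-1]-2*gr[k]+gr[k+1])
        q.append(tt(onz(d,u,v0+k+.5,z)))
    q=np.array(q); f=cv2.fitLine(q.astype(np.float32),cv2.DIST_HUBER,0,.01,.01).ravel(); print('n',len(q),'yaw',-f[0]/f[1],'x',np.median(q[:,0]))
edge(range(326,336),105,120,1,78)      # near label edge (lit part)
edge(range(324,362),178,190,-1,78) # far
edge(range(185,308),172,184,1,68)  # backboard inner top
edge(range(185,360),186,198,-1,68)  # backboard outer top
q=[]
b=cv2.GaussianBlur(im[...,2],(0,0),1)
for v in range(116,180):
    gr=np.diff(b[v,312:332]); k=int(gr.argmax()); q.append(tt(onz(d,312+k+.5,v,78)))
f=cv2.fitLine(np.array(q,np.float32),cv2.DIST_HUBER,0,.01,.01).ravel(); print('label side yaw',f[1]/f[0])
"
```

```text
label far L [139.7 107.6]
far R [141.6 165.6]
near L [ 50.4 108.2]
near R [ 51.5 164.6]
cartonL [137.   96.1]
cartonL near [19.2 96.3]
n 10 yaw -0.010191511 x 49.7
n 38 yaw -0.0014941267 x 141.25
n 123 yaw -3.1308333e-05 x 140.6
n 175 yaw 0.000863747 x 153.0
label side yaw -0.0025141765
```

```bash
python3 -c "
from bench import arm
print(arm.job_done())"
```

```text
the job is handed in; nothing more can be done
None
```

The tall carton was tipped over and lies flat, label up, with its top end flush against the backboard and square to within about 0.003 rad; the other two parcels still stand where they were, and the job is handed in at about 10 s.

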